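Lay the panel down in the paint box and shut the lid

TASK

In the open paint box on the workbench a small wooden panel stands on end. With the fingers, push it over so that it lies flat on its back in the box, patterned face up, and then push the raised lid over and down until the box is fully shut. Only push, without lifting the panel, and leave the little pot in the box and the other things on the bench where they are.

Things in the scene. Friction and masses are not known exactly. Their poses are not given: they have to be found in the camera images.
- box: wooden paint box, fixed: 160 (x) by 220 (y) by 45 mm high, walls and floor 5 mm, a 5 mm divider along x at y = 0, as high as the walls: two open compartments side by side, each 150 (x) by 102 mm (y) inside. Origin: centre of the underside; x points from the front wall to the hinge wall, z up. Place and yaw vary
- panel: light wooden panel 20 (x) by 60 (y) by 90 mm (z), about 0.12 kg, standing loose on the box floor (top 95 mm above the bench) in either compartment, 12 to 28 mm behind the front wall: there is room to fall towards the hinge wall only. Origin: centre of its foot, z to its other end. The -x face has a raised round pattern (2 to 3 mm) and looks to the front wall (yaw within 0.1 of the box's)
- panel_face (a point): middle of the panel's patterned face (from the panel's origin: x -10, z +45 mm)
- panel_back (a point): middle of the panel's plain back (from the panel's origin: x +10, z +45 mm)
- lid (a joint): angle of the box lid, rad: 0 = shut flat on the walls, 1.57 = upright, stop at 1.95; it starts open at 1.65 to 1.85, leaning back past upright. The hinge is stiff (0.3 N m of friction, 2 to 4 N at the edge): the lid stays at any angle and must be pushed all the way down
- lid_hinge (a point): middle of the lid's hinge axis, on the top of the box's hinge wall (in the box: x +80, y 0, z +45 mm); the axis runs along the box's y
- lid_edge (a point): middle of the lid's free edge, on its outer (upper when shut) face. The lid is a plain board 160 mm from hinge to edge, 220 mm wide and 8 mm thick, without handle; its inner face lies in the plane through the hinge axis, its outer face 8 mm from it
- pot: small closed grey metal pot, 40 mm diameter, 30 mm high, in the compartment without the panel; origin: centre of its underside, z up. To be left alone; it fits under the shut lid
- inkstick: black ink stick 90 (x) by 22 by 12 mm lying beside the box; origin: centre of its underside. To be left alone
- jar: amber glass jar with a brass lid, 56 mm diameter, 85 mm high, beside the box; origin: centre of its underside, z up. To be left alone
- seal: flat wooden seal, 44 mm diameter, 22 mm high, beside the box; origin: centre of its underside. To be left alone
- bottle: black bottle, 72 mm diameter, 160 mm high, far to the right; origin: centre of its underside, z up. To be left alone
- tin: paint tin, 90 mm diameter, 110 mm high, far to the left; origin: centre of its underside, z up. To be left alone
- knife: palette knife 200 mm long, lying to the left along its x axis; origin: under its middle. To be left alone
- saucer: white saucer, 120 mm diameter, 18 mm high, to the right; origin: centre of its underside. To be left alone
Mind the look-alikes: they are no part of the job. What is shaped like the panel but green or purple is not meant.

How it is judged (in metres and radians):
On the way, in this order (a step that is already met when the one before it is completed fails the run):
1. the panel lies flat on its back in the box, patterned face up, while the lid is still open (height (world z) of panel_back below 0.012 m and height (world z) of panel_face between 0.02 and 0.032 m and x of panel_back in the frame of box between -0.08 and 0.08 m and y of panel_back in the frame of box between -0.11 and 0.11 m and value of joint lid above 0.6 rad), for 0.2 s.
2. the lid is pushed shut over it (height (world z) of panel_back below 0.012 m and height (world z) of panel_face between 0.02 and 0.032 m and x of panel_back in the frame of box between -0.08 and 0.08 m and y of panel_back in the frame of box between -0.11 and 0.11 m and value of joint lid below 0.04 rad), for 0.2 s.
At the end, for the whole second after the job is handed in: the panel lies at rest in the box, patterned face up, flat on the floor (middle of its back below 12 mm, middle of its face 20 to 32 mm above the bench); the lid is shut to within 0.04 rad (6 mm at its edge); the pot and the other things are within 30 mm of where they began (all of step 2 and linear speed of panel below 0.02 m/s and distance of each of pot, inkstick, jar, seal, bottle, tin, knife, saucer from where it was at the start of the episode below 0.03 m); the robot touches nothing.
It fails at once if the panel is lifted: its foot rises more than 40 mm above the bench (height (world z) of panel above 0.04 m).
It fails at once if the pot is lifted (height (world z) of pot above 0.03 m).
It fails at once if one of the other things is shifted by more than 30 mm (distance of any of pot, inkstick, jar, seal, bottle, tin, knife, saucer from where it was at the start of the episode above 0.03 m).
It fails at once if a pot, jar, bottle or tin is tipped (angle between any of pot, jar, bottle, tin's own z axis and vertical above 0.5 rad).
It also fails if it takes over 51 s, if anything falls off the work surface, if the arm or the gripper's body presses on something with over 40 N, if the wrist force passes 120 N, or if a joint passes its speed limit or range.

ROBOT

A 6-joint arm with a two-finger parallel gripper is mounted at the origin on the work surface. World frame = base frame: x ahead of the robot, y to its left, z up, the work surface at z = 0. Lengths are in m, angles in degrees, forces in N, time in s.
With the tool pointing down it reaches from about 0.375 to 0.975 m from the base axis. Payload 3.8 kg.
Tool frame: the origin (TCP) lies on the centre line of the jaws, within the pads' length; the fingertips stand 17 mm ahead of it and the grasp point (between the pads) lies 2 mm behind it; z points along the fingers, y is the line along which they close (so a half turn about z gives the same grasp; the last joint's range is limited). The gripper opens to 88 mm and grips with 3 to 60 N. Pads are 18 mm wide; open, the fingers measure 123 mm over their backs; the gripper's body (75 mm by 187 mm) begins 45 mm behind the grasp point.
Start: joints at [71.625, 15.12, 91.902, -0, 72.978, -2.114], TCP at [0.189, 0.648, 0.227] pointing down, gripper open.
Joint ranges: [-150.88, 150.88], [-54.13, 125.18], [17.81, 147.31], [-75.09, 255.09], [0, 152.58], [-146.25, 146.25]. Speed limits (degrees/s): [147.25, 147.25, 180, 180, 180, 180].

INTERFACE

Orientations are given as a 3x3 rotation matrix whose columns are the frame's x, y, z axes.
In Python, from rig import manip, vision, job gives the robot as it stands. The module is installed in compiled form; this text tells all that it offers.
- The arm moves only by the tool drive_tool, never from a script. Its argument "steps" is one flat list of numbers, 7 for each row, row after row: the shift along the tool's x, y, z in units of 30 mm (1.0 is 30 mm), then the turn, a rotation vector about the tool's x, y, z in units of 5 degrees (1.0 is 5 degrees), then the finger opening in mm, from 0 to 88.1. A call has 1 to 8 rows; each row is the pose to reach, as a shift and turn from the pose commanded when the call began, along the tool's axes at that moment; what a row does not reach only later rows make up. A row lasts 1/12 s, in which the tool goes at most 41.7 mm and 7.16 degrees, less where a joint would pass 70% of its speed; a pose out of reach is approached as far as the arm can. A call with a gripper value outside its range is refused whole. The fingers move at their own pace and stop on an object; "newtons" is the grip in N (left out, the last holds). Time passes only in rows, so rows that repeat a pose let the fingers close. It gives the time, the measured TCP pose, the force, the opening and the grip force at its end, in the units of the state.
- manip.read_state(): the state, without advancing time (a new reading comes with each control period).
- vision.get_image(name): name is "side" or "top"; returns a dict with "pixels" (384x512x3 uint8, red, green, blue), "camera_matrix" (3x3 intrinsics, pixels), "cam_to_world" (4x4, takes a point from camera to world coordinates). Camera axes: x right, y up, looking along -z (the intrinsics and any distortion apply to the point x, -y, -z); pixel columns grow to the right and rows downward; lengths in m; the calibration is good to about 2 mm. A picture is of the moment at which its call begins. There is no depth.
- job.hand_in(): hands the job in; it is judged then, once.
The state is a dict: "time_s": time; "joint_pos": joint angles; "joint_velocities": joint speeds; "tau": joint torques, N m; "tcp_pos": TCP position; "orientation": TCP orientation; "contact_force": force on the tool from outside, world axes, zero at the start; "moment": the same for the moment, N m; "gripper_width": finger opening in m; "grip_force": force on a finger pad.
Only numpy, scipy, OpenCV 4.12 (cv2) and the standard library are available. Lean on these libraries where they do the work, as an engineer would, in place of code of your own. Each camera call takes 0.05 s, during which the arm holds its last target. There are 200 camera calls.

## Working session

There is one attempt and no reset: what is moved stays moved. The work goes in short steps, Python scripts to look and compute and a tool call to move; the robot and the scene stay as the last step left them, time stands still between calls to the robot, and variables do not carry over. Pictures are saved under pics/ and viewed, at most 13 in all, crops included, and the job is handed in when it is done.

Besides the shell and the picture viewer there is one more tool, called after "Call:" as a command line: name --argument value ..., lists and objects as JSON in quotes. drive_tool: Moves the arm, as the interface text tells. Its arguments: {"type":"object","properties":{"steps":{"type":"array","items":{"type":"number"}},"newtons":{"type":"number"}},"required":["steps"]}

```bash
mkdir -p pics; cat > h.py <<'E'
import numpy as np,cv2
from rig import manip,vision,job
def snap(n,f):
    d=vision.get_image(n); cv2.imwrite('pics/'+f+'.png',cv2.cvtColor(d['pixels'],cv2.COLOR_RGB2BGR)); np.savez(f,**{k:d[k] for k in('camera_matrix','cam_to_world')},pixels=d['pixels']); return d
def ray(d,u,v):
    K=d['camera_matrix'];T=d['cam_to_world'];p=np.linalg.solve(K,[u,v,1]);r=T[:3,:3]@[p[0],-p[1],-1];return T[:3,3],r
def onz(d,u,v,z):
    c,r=ray(d,u,v);return c+r*(z-c[2])/r[2]
def proj(d,P):
    T=d['cam_to_world'];q=T[:3,:3].T@(np.array(P)-T[:3,3]);p=d['camera_matrix']@[q[0],-q[1],-q[2]];return p[:2]/p[2]
E
python3 - <<'E'
from h import *
for n in('top','side'):
    d=snap(n,n+'0');print(d['camera_matrix'],d['cam_to_world'].round(3), [k for k in d])
a=[cv2.imread(f'pics/{n}0.png') for n in('top','side')]
for n,i in zip(('top','side'),a): cv2.imwrite(f'pics/{n}0b.png',cv2.resize(i,(800,600),interpolation=cv2.INTER_CUBIC))
s=manip.read_state();print(s['time_s'],s['tcp_pos'],s['orientation'],s['contact_force'])
E
```

```text
[[428.12674483   0.         255.00360352]
 [  0.         428.12674483 189.494595  ]
 [  0.           0.           1.        ]] [[-1.000e-03  9.980e-01 -5.600e-02  4.040e-01]
 [-1.000e+00 -2.000e-03 -1.800e-02 -7.000e-03]
 [-1.800e-02  5.600e-02  9.980e-01  1.386e+00]
 [ 0.000e+00  0.000e+00  0.000e+00  1.000e+00]] ['pixels', 'camera_matrix', 'cam_to_world']
[[492.18395234   0.         253.62655121]
 [  0.         492.18395234 190.07339604]
 [  0.           0.           1.        ]] [[ 0.714  0.374 -0.591 -0.385]
 [-0.699  0.352 -0.622 -0.878]
 [-0.025  0.858  0.513  0.807]
 [ 0.     0.     0.     1.   ]] ['pixels', 'camera_matrix', 'cam_to_world']
0.1 [0.18878345 0.64736791 0.22574545] [[-9.60003235e-01  2.79988244e-01 -6.10485651e-04]
 [ 2.79988905e-01  9.60001348e-01 -1.90372974e-03]
 [ 5.30450998e-05 -1.99851592e-03 -9.99998002e-01]] [0.44910906 0.16676228 0.47337346]
```

View pics/top0b.png

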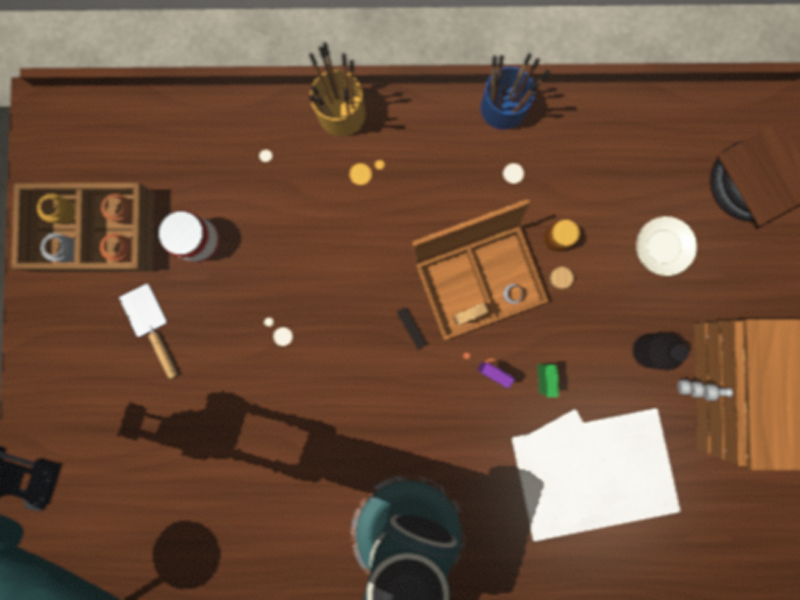

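View pics/side0b.png

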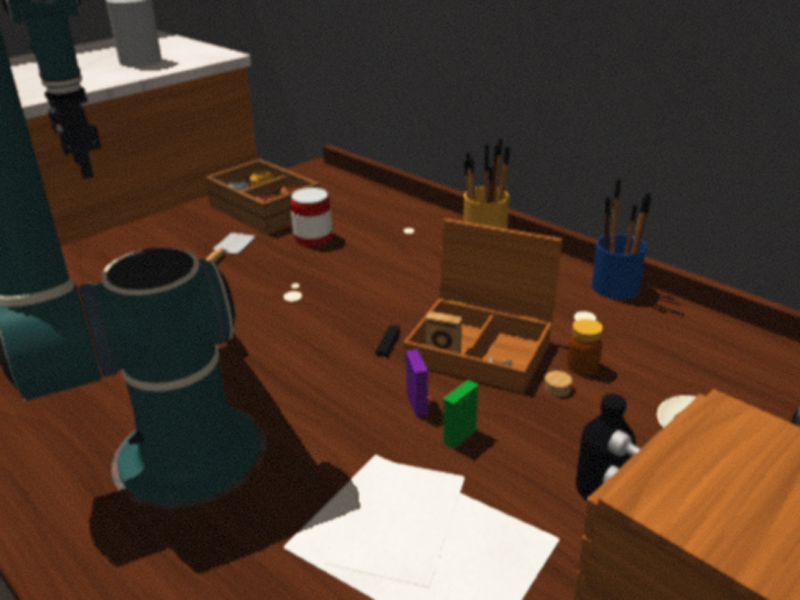

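The top view shows the box around (485,280) with the panel at (471,314) in the left compartment and the pot at (514,293) in the right one. The lid leans back, the ink stick is at (412,328), and the jar and seal are to the right of the box.

```bash
python3 - <<'E'
from h import *
a=cv2.imread('pics/top0.png')[120:250,250:380];b=cv2.imread('pics/side0.png')[130:260,240:370]
cv2.imwrite('pics/c1.png',np.hstack([cv2.resize(a,(400,400),interpolation=cv2.INTER_CUBIC)]*1+[cv2.resize(b,(400,400),interpolation=cv2.INTER_CUBIC)]))
E
```

```text
(no output)
```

View pics/c1.png

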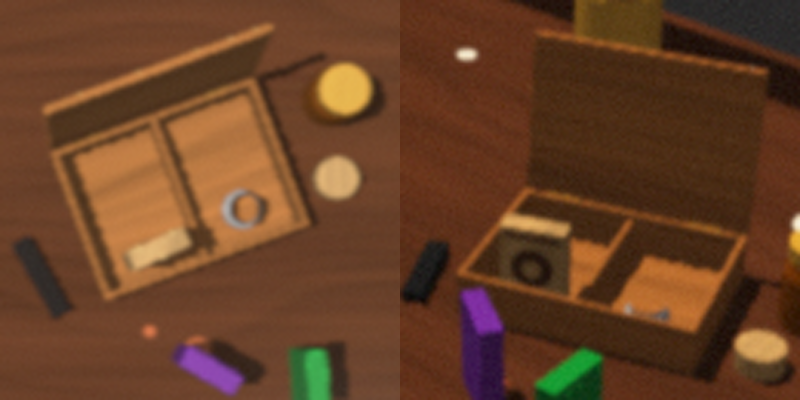

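```bash
cat > fit.py <<'E'
from h import *
from scipy.optimize import least_squares
ld=lambda n:dict(np.load(n+'.npz'))
t=ld('top0');s=ld('side0')
k=.325
T={'FL':(107,299),'FR':(311,225),'HL':(52,153),'HR':(262,80),'LL':(45,109),'LR':(272,29)}
S={'FL':(60,275),'FR':(295,330),'HR':(345,237),'HL':(128,188),'LL':(138,33),'LR':(368,70)}
def pts(p):
    x,y,w,a=p;c,sn=np.cos(w),np.sin(w)
    B=lambda X,Y,Z:np.array([x+c*X-sn*Y,y+sn*X+c*Y,Z])
    L=lambda Y,th:B(80e-3-.16*np.cos(a)+th*np.sin(a),Y,.045+.16*np.sin(a)+th*np.cos(a))
    return dict(FL=B(-.08,.11,.045),FR=B(-.08,-.11,.045),HL=B(.08,.11,.045),HR=B(.08,-.11,.045),LL=L(.11,.004),LR=L(-.11,.004))
def res(p):
    P=pts(p);r=[]
    for q in T:r+=list(proj(t,P[q])-np.array(T[q])*k-[250,120])
    for q in S:r+=list(proj(s,P[q])-np.array(S[q])*k-[240,130])
    return r
if __name__=='__main__':
    c0=onz(t,485/800*512,280/800*512,.045)
    o=least_squares(res,[c0[0],c0[1],.35,1.75]);p=o.x;print(p);print(np.round(o.fun,1))
    x,y,w,a=p;R=np.array([[np.cos(w),-np.sin(w)],[np.sin(w),np.cos(w)]])
    for u,v in[(125,250),(187,230),(194,244),(131,270)]:
        print('panel top',((onz(t,u*k+250,v*k+120,.095)[:2]-p[:2])@R).round(4))
    for n,u,v,z in[('jar',344,91,.085),('seal',338,178,.022),('pot',243,208,.035),('ink',44,278,.012)]:
        q=onz(t,u*k+250,v*k+120,z)[:2];print(n,q.round(3),((q-p[:2])@R).round(3))
    for u,v in[(500,222),(570,237),(510,215),(562,225)]: print('s',((onz(s,(u-400)*k+240,v*k+130,.095)[:2]-p[:2])@R).round(4))
    print(p[:2],np.hypot(*p[:2]))
E
python3 fit.py
```

```text
[ 0.50602675 -0.1510582   0.34808292  1.69030062]
[-0.1  0.1 -0.2 -0.   0.1 -0.4 -2.4 -0.6  0.1  0.3  0.7 -0.9 -1.  -0.1
  0.   1.3  1.   0.5 -0.4  0.5 -0.2 -0.2  0.6  1.2]
panel top [-0.0397  0.0788]
panel top [-0.0422  0.0151]
panel top [-0.0574  0.0135]
panel top [-0.0601  0.0801]
jar [ 0.599 -0.309] [ 0.034 -0.18 ]
seal [ 0.518 -0.316] [-0.045 -0.159]
pot [ 0.486 -0.215] [-0.04  -0.054]
ink [ 0.415 -0.012] [-0.038  0.162]
s [-0.0565  0.0781]
s [-0.0547  0.0129]
s [-0.0424  0.0747]
s [-0.0395  0.0264]
[ 0.50602675 -0.1510582 ] 0.528092458913975
```

```bash
cat >> h.py <<'E'
from scipy.spatial.transform import Rotation as Ro
BX=np.array([.506,-.151]);W=.348
C,Sn=np.cos(W),np.sin(W)
def b2w(x,y,z):return np.array([BX[0]+C*x-Sn*y,BX[1]+Sn*x+C*y,z])
def w2b(p):
    d=np.array(p[:2])-BX;return np.array([C*d[0]+Sn*d[1],-Sn*d[0]+C*d[1],p[2]])
RT=np.array([[-C,Sn,0],[-Sn,-C,0],[0,0,-1.]]).copy()
RT=np.column_stack([[C,Sn,0],[Sn,-C,0],[0,0,-1]])
def row(*tg):
    s=manip.read_state();p,R=np.array(s['tcp_pos']),np.array(s['orientation'])
    rv=Ro.from_matrix(R.T@RT).as_rotvec(degrees=True)/5
    print('t',s['time_s'],'box',w2b(p).round(4),'F',np.round(s['contact_force'],1),'rv',rv.round(2))
    for g in tg: print(((R.T@(np.array(g)-p))/.03).round(2))
E
python3 - <<'E'
from h import *
row([.42,.25,.23],b2w(-.12,.047,.23),b2w(-.12,.047,.095))
t=dict(np.load('top0.npz'))
print(w2b(onz(t,208*.325+250,368*.325+120,.09)),b2w(-.12,.047,.09))
E
```

```text
t 0.1 box [-0.0259  0.8587  0.2257] F [0.4 0.2 0.5] rv [-1.000e-02  3.000e-02  2.876e+01]
[-11.11 -10.56  -0.12]
[-13.45 -23.69  -0.1 ]
[-13.45 -23.68   4.4 ]
[-0.17553856  0.0423097   0.09      ] [ 0.37716534 -0.14773954  0.09      ]
```

Call:
drive_tool --steps '[-11.1,-10.6,-0.1,0,0,12,0,-11.1,-10.6,-0.1,0,0,12,0,-11.1,-10.6,-0.1,0,0,12,0,-11.1,-10.6,-0.1,0,0,12,0,-11.1,-10.6,-0.1,0,0,12,0,-11.1,-10.6,-0.1,0,0,12,0,-11.1,-10.6,-0.1,0,0,12,0,-11.1,-10.6,-0.1,0,0,12,0]'

```text
time_s: 0.77
tcp_pos: [0.3562, 0.3575, 0.2287]
orientation: [[-0.278, 0.961, -0.0], [0.961, 0.278, -0.0], [-0.0, -0.0, -1.0]]
contact_force: [0.5, -0.6, -0.3]
gripper_width: 0.0367
grip_force: 0.0
```

```bash
python3 -c "
from h import *
row(b2w(-.105,.047,.23),b2w(-.105,.047,.095))"
```

```text
t 0.7667 box [0.0325 0.5291 0.2287] F [ 0.5 -0.6 -0.3] rv [-0.000e+00  1.000e-02  1.724e+01]
[-16.34  -3.5   -0.04]
[-16.34  -3.5    4.46]
```

Call:
drive_tool --steps '[-16,-2,0,0,0,12,0,-16,-2,0,0,0,12,0,-16,-2,0,0,0,12,0,-16,-2,0,0,0,12,0,-16,-2.5,0,0,0,12,0,-16,-2.5,0,0,0,12,0,-16,-3,0,0,0,12,0,-16,-3,0,0,0,12,0]'

```text
time_s: 1.43
tcp_pos: [0.3965, 0.0272, 0.2289]
orientation: [[0.659, 0.753, 0.0], [0.753, -0.659, -0.0], [0.0, 0.0, -1.0]]
contact_force: [1.2, -0.2, -0.7]
gripper_width: 0.0001
grip_force: 0.0
```

```bash
python3 -c "
from h import *
row(b2w(-.105,.047,.23),b2w(-.105,.047,.095))"
```

```text
t 1.4333 box [-0.0422  0.2048  0.2289] F [ 1.2 -0.2 -0.7] rv [ 0.   -0.    5.78]
[-4.37  3.6  -0.04]
[-4.37  3.6   4.46]
```

Call:
drive_tool --steps '[-4.4,3.6,0,0,0,5.8,0,-4.4,3.6,0,0,0,5.8,0,-4.4,3.6,0,0,0,5.8,0,-4.4,3.6,0,0,0,5.8,0,-4.4,3.6,0,0,0,5.8,0,-4.4,3.6,0,0,0,5.8,0,-4.4,3.6,0,0,0,5.8,0]'

```text
time_s: 2.02
tcp_pos: [0.392, -0.1411, 0.2286]
orientation: [[0.939, 0.344, -0.001], [0.344, -0.939, 0.001], [-0.0, -0.001, -1.0]]
contact_force: [-0.4, 0.7, -0.9]
gripper_width: 0.0005
grip_force: 0.0
```

```bash
python3 -c "
from h import *
row(b2w(-.105,.047,.23),b2w(-.105,.047,.095))"
```

```text
t 2.0167 box [-0.1038  0.0481  0.2286] F [-0.4  0.7 -0.9] rv [-0.02  0.01  0.04]
[-0.04  0.04 -0.05]
[-0.04  0.04  4.45]
```

Call:
drive_tool --steps '[0,0,1.3,0,0,0,0,0,0,2.6,0,0,0,0,0,0,3.8,0,0,0,0,0,0,4.5,0,0,0,0,0.5,0,4.5,0,0,0,0,0.9,0,4.5,0,0,0,0,1.1,0,4.5,0,0,0,0,1.1,0,4.5,0,0,0,0]'

```text
time_s: 2.68
tcp_pos: [0.4277, -0.1296, 0.0968]
orientation: [[0.938, 0.347, 0.005], [0.347, -0.938, -0.002], [0.004, 0.003, -1.0]]
contact_force: [-0.0, 0.1, 0.6]
gripper_width: 0.0006
grip_force: 0.0
```

```bash
python3 - <<'E'
from h import *
row(b2w(-.04,.047,.095))
snap('side','s1');snap('top','t1')
a=cv2.imread('pics/t1.png')[120:250,250:380];b=cv2.imread('pics/s1.png')[130:260,240:370]
cv2.imwrite('pics/c2.png',np.hstack([cv2.resize(i,(400,400),interpolation=cv2.INTER_CUBIC) for i in(a,b)]))
E
```

```text
t 2.6833 box [-0.0663  0.0468  0.0968] F [-0.   0.1  0.6] rv [ 0.04 -0.05  0.08]
[0.88 0.   0.06]
```

View pics/c2.png

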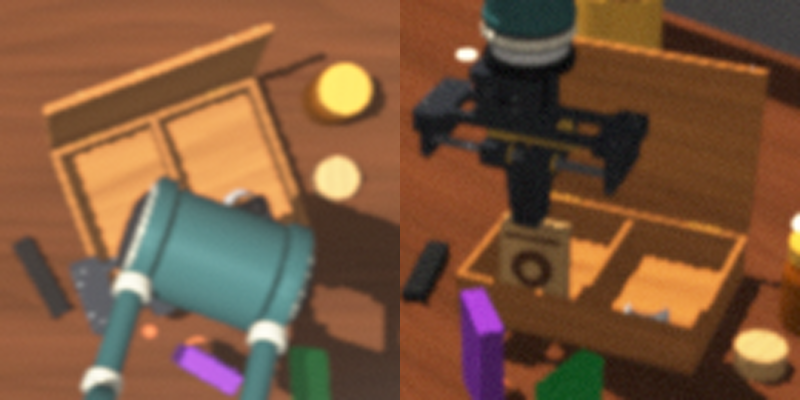

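The finger ends at about (528,222) in the side crop, right at the panel's top edge. I'll check whether it is in front of it.

```bash
python3 - <<'E'
from h import *
s=dict(np.load('s1.npz'))
for P in[(-.066,.047,.08),(-.075,.047,.08),(-.066,.047,.097),(-.06,.047,.095),(-.04,.047,.095),(-.06,.078,.095),(-.06,.015,.095)]: print(P,((proj(s,b2w(*P))-[240,130])/.325+[400,0]).round())
b=cv2.imread('pics/s1.png')[180:230,260:320]
cv2.imwrite('pics/c3.png',cv2.resize(b,(720,600),interpolation=cv2.INTER_CUBIC))
E
```

```text
(-0.066, 0.047, 0.08) [528. 249.]
(-0.075, 0.047, 0.08) [524. 255.]
(-0.066, 0.047, 0.097) [528. 233.]
(-0.06, 0.047, 0.095) [531. 232.]
(-0.04, 0.047, 0.095) [540. 220.]
(-0.06, 0.078, 0.095) [498. 224.]
(-0.06, 0.015, 0.095) [565. 240.]
```

View pics/c3.png

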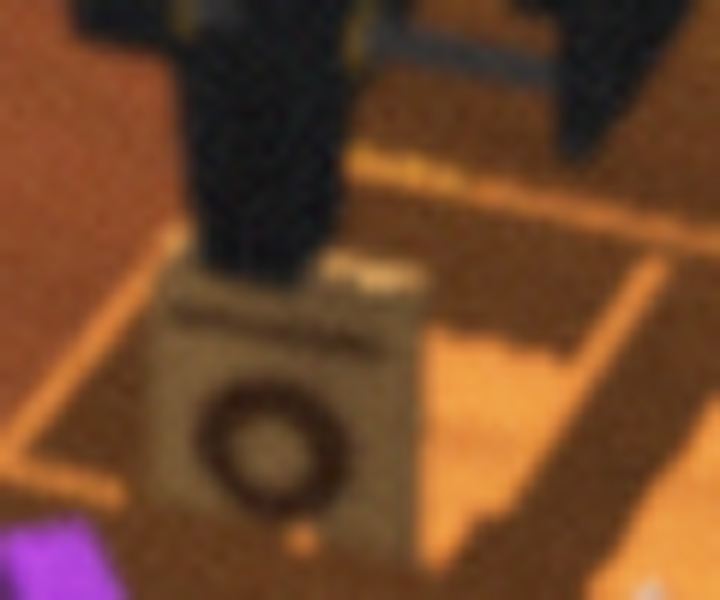

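The finger covers the panel's top surface and seems to end at the front top edge, higher than I computed. I'll read the settled state and take another look.

```bash
python3 - <<'E'
from h import *
row(b2w(-.04,.047,.095))
d=snap('side','s2');snap('top','t2')
b=cv2.imread('pics/s2.png')[130:230,240:340]
a=cv2.imread('pics/s1.png')[130:230,240:340]
print(np.abs(a.astype(int)-b).mean())
for P in[(-.07,.047,.08),(-.07,.047,.142),(-.07,.1405,.142),(-.07,-.0465,.142)]: 
    q=(proj(d,b2w(*P))-[240,130])*6; print(P,q.round()); cv2.circle(b:=b if b.shape[0]==600 else cv2.resize(b,(600,600),interpolation=cv2.INTER_CUBIC),tuple(int(v) for v in q),4,(0,255,255),1)
cv2.imwrite('pics/c4.png',b)
E
```

```text
t 2.7833 box [-0.0683  0.0471  0.0961] F [-0.  -0.7  0.6] rv [ 0.03 -0.03  0.07]
[0.94 0.01 0.04]
3.4626
(-0.07, 0.047, 0.08) [247. 491.]
(-0.07, 0.047, 0.142) [247. 372.]
(-0.07, 0.1405, 0.142) [ 54. 329.]
(-0.07, -0.0465, 0.142) [451. 417.]
```

View pics/c4.png

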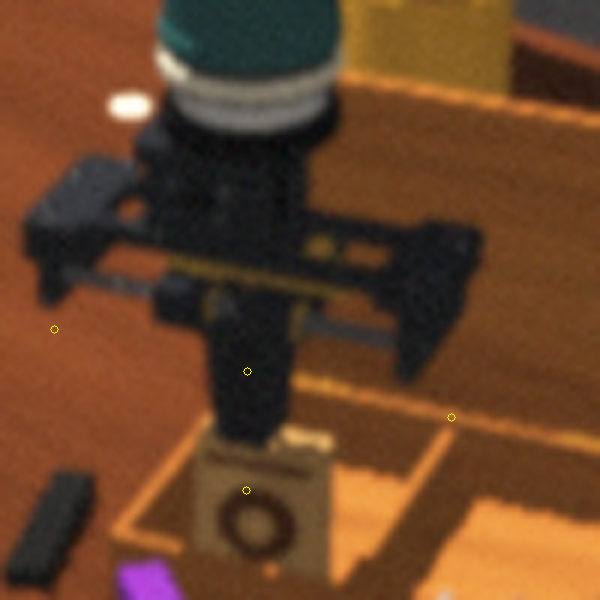

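The gripper body and the tip both appear about 20 mm higher than computed. I'll back off 12 mm, lower 20 mm (still clear of the wall either way), and look again.

Call:
drive_tool --steps '[-0.4,0,0,0,0,0,0,-0.4,0,0,0,0,0,0,-0.4,0,0.3,0,0,0,0,-0.4,0,0.6,0,0,0,0,-0.4,0,0.6,0,0,0,0,-0.4,0,0.6,0,0,0,0]'

```text
time_s: 3.38
tcp_pos: [0.411, -0.1339, 0.0748]
orientation: [[0.939, 0.344, -0.002], [0.344, -0.939, 0.001], [-0.002, -0.002, -1.0]]
contact_force: [0.0, 0.8, 0.3]
gripper_width: 0.0004
grip_force: 0.0
```

```bash
python3 - <<'E'
from h import *
row(b2w(-.04,.047,.095))
d=snap('side','s3');snap('top','t3')
s=manip.read_state();tip=np.array(s['tcp_pos'])+.017*np.array(s['orientation'])[:,2];print(tip,w2b(tip))
def crop(n,x,y,w,P=None):
    b=cv2.resize(cv2.imread(f'pics/{n}.png')[y:y+w,x:x+w],(400,400),interpolation=cv2.INTER_CUBIC)
    q=(proj(dict(np.load(n+'.npz')),P)-[x,y])*400/w;cv2.circle(b,tuple(int(v) for v in q),4,(0,255,255),1);return b
cv2.imwrite('pics/c5.png',np.hstack([crop('s3',240,130,100,tip),crop('t3',250,130,120,tip)]))
E
```

```text
t 3.3833 box [-0.0834  0.0484  0.0748] F [0.  0.8 0.3] rv [-0.02  0.02  0.04]
[ 1.45  0.05 -0.67]
[ 0.41198549 -0.13416141  0.05873035] [-0.0826367   0.0478899   0.05873035]
```

View pics/c5.png

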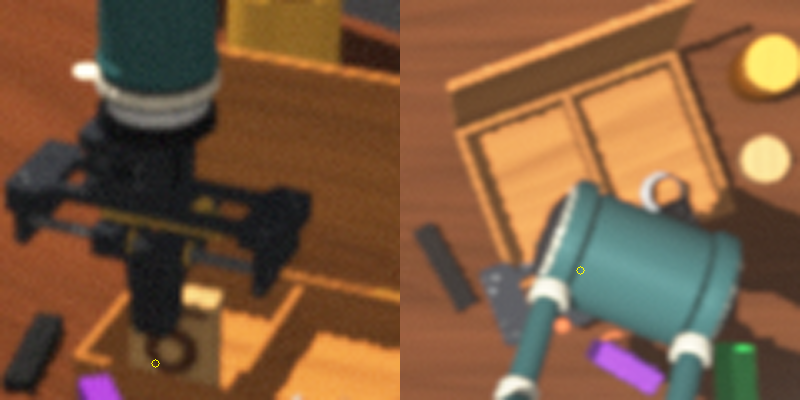

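The finger is now in front of the panel, with its tip at about (155,330) over the upper part of the face. Now I push along +x.

Call:
drive_tool --steps '[0.4,0,0,0,0,0,0,0.6,0,0,0,0,0,0,0.8,0,0,0,0,0,0,1.0,0,0,0,0,0,0,1.2,0,0,0,0,0,0,1.4,0,0,0,0,0,0,1.6,0,0,0,0,0,0,1.7,0,0,0,0,0,0]'

```text
time_s: 4.15
tcp_pos: [0.461, -0.1164, 0.0762]
orientation: [[0.939, 0.345, 0.0], [0.345, -0.939, -0.0], [0.0, 0.0, -1.0]]
contact_force: [0.3, -0.0, -0.6]
gripper_width: 0.0004
grip_force: 0.0
```

```bash
python3 - <<'E'
from h import *
row(b2w(-.02,.047,.095))
d=snap('side','s4');snap('top','t4')
b=[cv2.resize(cv2.imread(f'pics/{n}.png')[y:y+w,x:x+w],(400,400),interpolation=cv2.INTER_CUBIC) for n,x,y,w in(('s4',240,130,110),('t4',250,130,120))]
cv2.imwrite('pics/c6.png',np.hstack(b))
row()
E
```

```text
t 4.15 box [-0.0305  0.0479  0.0762] F [ 0.3 -0.  -0.6] rv [ 0.   -0.    0.05]
[ 0.35  0.03 -0.63]
t 4.25 box [-0.0309  0.0479  0.0761] F [0.3 0.5 0.3] rv [ 0.   -0.    0.05]
```

View pics/c6.png

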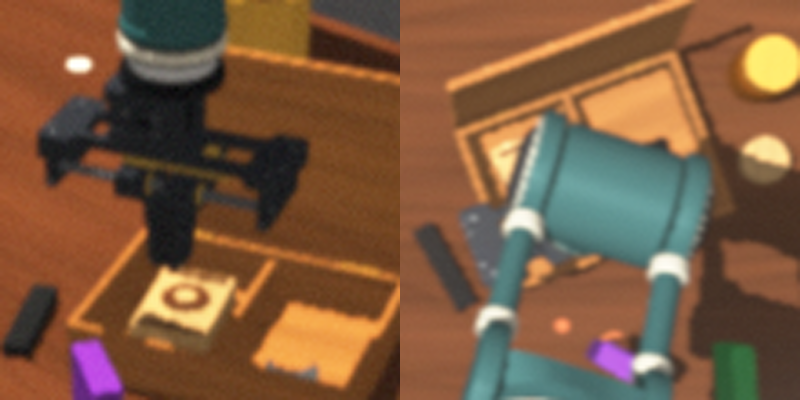

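The panel lies flat with its pattern up at about (185,300) in the side crop. Next comes the lid: I'll rise, cross over it, and check where the brush cups behind it are.

```bash
python3 - <<'E'
from h import *
t=dict(np.load('top0.npz'))
for n,u,v,z in[('blue top',510,90,.1),('blue base',505,115,.0),('yel',338,115,.05),('tip',500,60,.2)]:print(n,w2b(onz(t,u*.64,v*.64,z)).round(3))
row(b2w(-.03,0,.275),b2w(.15,0,.275),b2w(.15,0,.2))
E
```

```text
blue top [ 0.334 -0.175  0.1  ]
blue base [ 0.317 -0.174  0.   ]
yel [0.422 0.156 0.05 ]
tip [ 0.363 -0.151  0.2  ]
t 4.25 box [-0.0309  0.0479  0.0761] F [0.3 0.5 0.3] rv [ 0.   -0.    0.05]
[ 0.02  1.6  -6.63]
[ 6.02  1.62 -6.63]
[ 6.02  1.62 -4.13]
```

Call:
drive_tool --steps '[0,0,-1.3,0,0,0,0,0,0,-2.6,0,0,0,0,0,0.5,-3.9,0,0,0,0,0,1,-5.2,0,0,0,0,0,1.6,-6.6,0,0,0,0,0,1.6,-6.6,0,0,0,0,1,1.6,-6.6,0,0,0,0,2,1.6,-6.6,0,0,0,0]'

```text
time_s: 4.92
tcp_pos: [0.5333, -0.142, 0.2758]
orientation: [[0.94, 0.342, 0.003], [0.342, -0.94, -0.001], [0.002, 0.002, -1.0]]
contact_force: [0.0, -0.4, -1.6]
gripper_width: 0.0005
grip_force: 0.0
```

Call:
drive_tool --steps '[1.2,0,0,0,0,0,0,2.4,0,0,0,0,0,0,3.6,0,0,0,0,0,0,4.2,0,0,0,0,0,0,4.2,0,0,0,0,0,0,4.2,0,0,0,0,0,0]'

```text
time_s: 5.42
tcp_pos: [0.6509, -0.0973, 0.2726]
orientation: [[0.938, 0.345, -0.003], [0.345, -0.938, 0.0], [-0.002, -0.001, -1.0]]
contact_force: [-0.8, -0.1, 0.4]
gripper_width: 0.0003
grip_force: 0.0
```

```bash
python3 - <<'E'
from h import *
row(b2w(.15,0,.275),b2w(.15,0,.195))
E
```

```text
t 5.4167 box [0.1545 0.0011 0.2726] F [-0.8 -0.1  0.4] rv [-0.01  0.03  0.05]
[-0.15  0.04 -0.08]
[-0.15  0.04  2.59]
```

Call:
drive_tool --steps '[0,0,1.2,0,0,0,0,0,0,2.4,0,0,0,0,0,0,3.2,0,0,0,0,-0.4,0,3.2,0,0,0,0,-0.8,0,3.2,0,0,0,0,-1.2,0,3.2,0,0,0,0,-1.6,0,3.2,0,0,0,0,-1.9,0,3.2,0,0,0,0]'

```text
time_s: 6.08
tcp_pos: [0.5978, -0.1181, 0.1813]
orientation: [[0.939, 0.344, 0.005], [0.344, -0.939, -0.001], [0.005, 0.003, -1.0]]
contact_force: [1.7, 1.3, 1.2]
gripper_width: 0.0002
grip_force: 1.1
```

```bash
python3 - <<'E'
from h import *
row(*[b2w(x,0,z) for x,z in((.0675,.173),(.0394,.164),(.0148,.1476),(-.005,.125),(-.018,.099),(-.024,.07))])
E
```

```text
t 6.0833 box [ 0.0975 -0.0004  0.1813] F [1.7 1.3 1.2] rv [ 0.03 -0.06  0.03]
[-1.   -0.02  0.27]
[-1.94 -0.02  0.57]
[-2.76 -0.02  1.11]
[-3.43 -0.03  1.86]
[-3.86 -0.03  2.73]
[-4.07 -0.03  3.69]
```

Contact of about 2 N, as expected. I'll follow the arc.

Call:
drive_tool --steps '[-0.3,0,0,0,0,0,0,-0.6,0,0.1,0,0,0,0,-1.0,0,0.2,0,0,0,0,-1.3,0,0.3,0,0,0,0,-1.6,0,0.4,0,0,0,0,-1.9,0,0.55,0,0,0,0,-2.2,0,0.7,0,0,0,0,-2.4,0,0.9,0,0,0,0]'

```text
time_s: 6.75
tcp_pos: [0.5288, -0.1424, 0.1504]
orientation: [[0.939, 0.344, -0.001], [0.344, -0.939, -0.0], [-0.001, -0.0, -1.0]]
contact_force: [1.2, 0.2, 2.3]
gripper_width: 0.0001
grip_force: 0.9
```

```bash
python3 - <<'E'
from h import *
row(*[b2w(x,0,z) for x,z in((.0148,.1476),(-.005,.125),(-.018,.099),(-.024,.07))])
d=snap('side','s5')
cv2.imwrite('pics/c7.png',cv2.resize(d['pixels'][120:250,230:360,::-1],(600,600),interpolation=cv2.INTER_CUBIC))
E
```

```text
t 6.75 box [0.0244 0.0003 0.1504] F [1.2 0.2 2.3] rv [-0.    0.01  0.04]
[-0.32  0.01  0.09]
[-0.98  0.01  0.85]
[-1.41  0.    1.72]
[-1.61  0.    2.68]
```

View pics/c7.png

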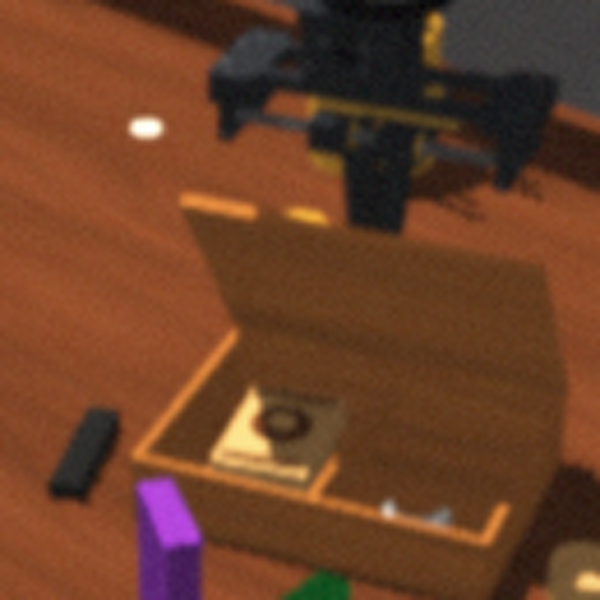

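The lid is coming forward (its edge runs from (180,200) to (545,265)), and the panel still lies flat inside. I'll continue down.

Call:
drive_tool --steps '[-0.3,0,0.1,0,0,0,0,-0.55,0,0.35,0,0,0,0,-0.8,0,0.6,0,0,0,0,-1.0,0,0.9,0,0,0,0,-1.15,0,1.2,0,0,0,0,-1.3,0,1.5,0,0,0,0,-1.4,0,1.7,0,0,0,0,-1.5,0,1.95,0,0,0,0]'

```text
time_s: 7.47
tcp_pos: [0.4872, -0.1576, 0.0916]
orientation: [[0.939, 0.344, -0.001], [0.344, -0.939, 0.0], [-0.001, -0.001, -1.0]]
contact_force: [-0.4, -0.1, 2.0]
gripper_width: 0.0002
grip_force: 0.7
```

Call:
drive_tool --steps '[-0.1,0,0.2,0,0,0,0,-0.1,0,0.4,0,0,0,0,-0.1,0,0.55,0,0,0,0,-0.1,0,0.65,0,0,0,0,-0.1,0,0.65,0,0,0,0]'

```text
time_s: 7.88
tcp_pos: [0.4848, -0.1584, 0.0723]
orientation: [[0.939, 0.345, -0.001], [0.345, -0.939, 0.0], [-0.001, -0.001, -1.0]]
contact_force: [0.8, 0.2, -0.5]
gripper_width: 0.0005
grip_force: 0.0
```

```bash
python3 - <<'E'
from h import *
row(b2w(-.05,0,.07))
d=snap('side','s6')
cv2.imwrite('pics/c8.png',cv2.resize(d['pixels'][120:250,230:360,::-1],(600,600),interpolation=cv2.INTER_CUBIC))
E
```

```text
t 7.8833 box [-0.0224  0.0003  0.0723] F [ 0.8  0.2 -0.5] rv [-0.01  0.01  0.04]
[-0.92  0.01  0.08]
```

View pics/c8.png

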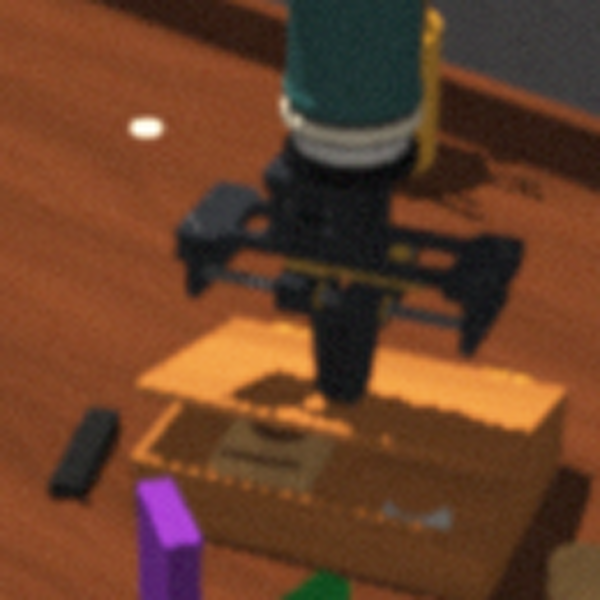

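The lid is nearly down, but its front edge still stands about 25–35 mm open (row ~385–430 against the wall at ~455–530). I'll press on nearer the edge.

Call:
drive_tool --steps '[-0.2,0,0,0,0,0,0,-0.2,0,0.1,0,0,0,0,-0.2,0,0.2,0,0,0,0,-0.2,0,0.3,0,0,0,0,-0.2,0,0.3,0,0,0,0]'

```text
time_s: 8.35
tcp_pos: [0.4792, -0.1606, 0.0635]
orientation: [[0.939, 0.344, -0.0], [0.344, -0.939, 0.0], [-0.0, -0.0, -1.0]]
contact_force: [0.7, -1.4, 0.4]
gripper_width: 0.0004
grip_force: 0.2
```

Call:
drive_tool --steps '[0,0,0.1,0,0,0,0,0,0,0.2,0,0,0,0,0,0,0.3,0,0,0,0,0,0,0.3,0,0,0,0]'

```text
time_s: 8.68
tcp_pos: [0.479, -0.1605, 0.0543]
orientation: [[0.939, 0.344, -0.001], [0.344, -0.939, 0.0], [-0.001, -0.001, -1.0]]
contact_force: [0.1, 0.5, -0.1]
gripper_width: 0.0002
grip_force: 0.1
```

```bash
python3 - <<'E'
from h import *
row()
d=snap('side','s7')
# edge prediction: lid front edge rows for several angles (in crop 600 coords)
for a in(0,.04,.1,.2,.3):
    print(a,[((proj(d,b2w(.08-.16*np.cos(a),y,.045+.16*np.sin(a)))-[230,120])*600/130).round() for y in(.11,-.11)])
g=d['pixels'][:,:,0].astype(int); 
# column profile at left part y=.09
for y in(.09,-.09):
    q=[proj(d,b2w(-.08,y,z)) for z in np.arange(.0,.1,.004)]
    print(y,[int(g[int(round(v)),int(round(u))]) for u,v in q])
E
```

```text
t 8.6833 box [-0.0286  0.0003  0.0543] F [ 0.1  0.5 -0.1] rv [-0.01  0.01  0.04]
0 [array([131., 458.]), array([489., 547.])]
0.04 [array([131., 449.]), array([489., 538.])]
0.1 [array([131., 435.]), array([491., 523.])]
0.2 [array([133., 411.]), array([494., 498.])]
0.3 [array([135., 385.]), array([498., 471.])]
0.09 [169, 168, 171, 169, 167, 167, 170, 168, 164, 146, 100, 96, 93, 87, 87, 90, 92, 107, 159, 234, 236, 237, 236, 236, 229]
-0.09 [56, 75, 82, 85, 85, 92, 93, 95, 97, 95, 88, 88, 88, 84, 83, 84, 88, 93, 93, 93, 93, 93, 96, 91, 87]
```

Call:
drive_tool --steps '[0,0,0.1,0,0,0,0,0,0,0.2,0,0,0,0,0,0,0.3,0,0,0,0,0,0,0.3,0,0,0,0]'

```text
time_s: 9.07
tcp_pos: [0.479, -0.1605, 0.0453]
orientation: [[0.939, 0.344, -0.001], [0.344, -0.939, 0.0], [-0.001, -0.001, -1.0]]
contact_force: [-0.6, -0.7, -0.7]
gripper_width: 0.0006
grip_force: 0.0
```

```bash
cat > prof.py <<'E'
from h import *
import sys
row()
d=snap('side',sys.argv[1])
g=d['pixels'][:,:,0].astype(int)
for y in(.09,.07,-.07,-.09):
    q=[proj(d,b2w(-.08,y,z)) for z in np.arange(.03,.1,.004)]
    print(y,[int(g[int(round(v)),int(round(u))]) for u,v in q])
E
python3 prof.py s8
```

```text
t 9.0667 box [-0.0286  0.0003  0.0453] F [-0.6 -0.7 -0.7] rv [-0.01  0.01  0.04]
0.09 [157, 144, 116, 97, 97, 91, 99, 140, 207, 232, 233, 232, 234, 232, 227, 207, 171, 141]
0.07 [89, 92, 85, 89, 90, 85, 91, 132, 231, 234, 232, 232, 233, 233, 234, 239, 238, 237]
-0.07 [90, 90, 87, 82, 85, 91, 94, 96, 93, 92, 91, 97, 90, 87, 87, 89, 91, 93]
-0.09 [94, 92, 86, 86, 83, 85, 87, 92, 91, 89, 90, 96, 90, 89, 86, 90, 90, 91]
```

The lid edge follows the tool down (bright top face from z≈0.072 to 0.060). A little more.

Call:
drive_tool --steps '[0,0,0.05,0,0,0,0,0,0,0.1,0,0,0,0,0,0,0.15,0,0,0,0,0,0,0.2,0,0,0,0,0,0,0.2,0,0,0,0]'

```text
time_s: 9.53
tcp_pos: [0.4793, -0.1607, 0.0415]
orientation: [[0.939, 0.344, -0.001], [0.344, -0.939, 0.0], [-0.001, -0.001, -1.0]]
contact_force: [-5.8, 1.8, 13.2]
gripper_width: 0.0005
grip_force: 6.6
```

```bash
python3 prof.py s9
```

```text
t 9.5333 box [-0.0284 -0.      0.0415] F [-5.8  1.8 13.2] rv [-0.01  0.01  0.04]
0.09 [158, 139, 113, 97, 102, 127, 189, 228, 233, 231, 233, 231, 231, 231, 206, 169, 139, 123]
0.07 [82, 90, 92, 93, 89, 107, 163, 214, 233, 233, 234, 232, 231, 233, 236, 236, 237, 240]
-0.07 [91, 90, 91, 85, 89, 91, 94, 90, 85, 89, 96, 92, 85, 87, 92, 91, 92, 91]
-0.09 [92, 92, 85, 87, 84, 89, 88, 87, 88, 92, 94, 87, 86, 87, 88, 92, 88, 91]
```

A firm 13 N stop, and the lid's top edge is at z≈0.053, so it is shut. I'll retract and verify.

Call:
drive_tool --steps '[0,0,-0.5,0,0,0,0,0,0,-1.5,0,0,0,0,0,0,-2.7,0,0,0,0,0,0,-3.9,0,0,0,0,0,0,-4.5,0,0,0,0,0,0,-4.5,0,0,0,0]'

```text
time_s: 10.08
tcp_pos: [0.4832, -0.162, 0.1809]
orientation: [[0.939, 0.344, 0.01], [0.344, -0.939, -0.004], [0.008, 0.007, -1.0]]
contact_force: [0.9, -0.8, 0.6]
gripper_width: 0.0
grip_force: 0.0
```

```bash
python3 prof.py s10; python3 - <<'E'
from h import *
d=dict(np.load('s10.npz'))
b=cv2.resize(np.ascontiguousarray(d['pixels'][150:260,230:380,::-1]),(800,587),interpolation=cv2.INTER_CUBIC)
for y in(.11,-.11):
    for x,z in((-.08,.053),(-.08,.045),(.08,.053)):
        q=(proj(d,b2w(x,y,z))-[230,150])*800/150;cv2.circle(b,tuple(int(v) for v in q),3,(255,255,0),1)
cv2.imwrite('pics/c9.png',b)
E
```

```text
t 10.0833 box [-0.0252 -0.0026  0.1809] F [ 0.9 -0.8  0.6] rv [ 0.08 -0.09  0.04]
0.09 [188, 173, 137, 120, 122, 150, 223, 246, 249, 249, 249, 248, 248, 248, 236, 205, 170, 147]
0.07 [112, 111, 111, 110, 109, 133, 196, 240, 249, 249, 249, 248, 248, 250, 250, 251, 251, 252]
-0.07 [114, 111, 110, 109, 107, 111, 117, 114, 109, 120, 138, 119, 110, 110, 112, 118, 234, 250]
-0.09 [116, 114, 107, 108, 110, 110, 109, 111, 112, 110, 113, 116, 106, 109, 108, 112, 112, 157]
```

View pics/c9.png

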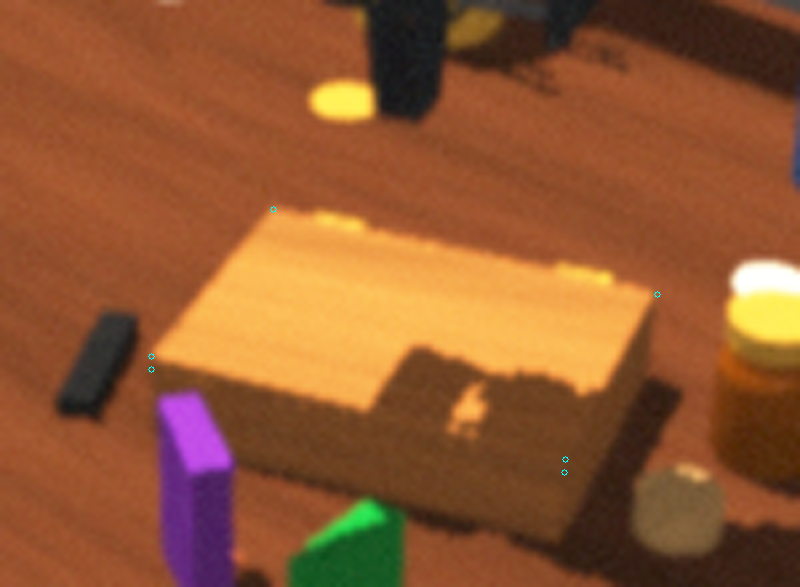

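The lid is shut: its corners match the predicted shut positions, the other things are where they were, and the gripper is clear. Handing in.

```bash
python3 -c "
from rig import job
print(job.hand_in())"
```

```text
the job is handed in; nothing more can be done
None
```

The job is handed in at about 10 s of the 51 s allowed: the panel was pushed flat on its back, pattern up, the lid was pressed shut to a firm stop, and the last side view shows the lid closed and the jar, seal and ink stick undisturbed; the hand-in gave no verdict.

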